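# Open the combination drawer safe

### The arm

A 6-joint arm with a two-finger parallel gripper is mounted at the origin on a cart in front of the work surface, level with it; the furniture and walls round the work are solid. World frame = base frame: x ahead of the robot, y to its left, z up, the work surface at z = 0. Lengths are in m, angles in rad, forces in N, time in s.
With the tool pointing down it reaches from about 0.375 to 0.9 m from the base axis. Payload 3.1 kg.
Tool frame: the origin (TCP) lies at the very end of the fingers, on their centre line; the grasp point (between the pads) lies 19 mm behind it; z points along the fingers, y is the line along which they close (so a half turn about z gives the same grasp; the last joint's range is limited). The gripper opens to 87 mm and grips with 3 to 60 N. Pads are 19 mm wide; open, the fingers measure 117 mm over their backs; the gripper's body (75 mm by 190 mm) begins 51 mm behind the grasp point.
Start: joints at [-1.284, 0.527, 1.433, -0, 1.181, -0.178], TCP at [0.281, -0.558, 0.223] pointing down, gripper open.
Joint ranges: [-3.08, 3.08], [-0.75, 2.2], [0.22, 2.44], [-1.43, 4.57], [0, 2.65], [-2.85, 2.85]. Speed limits (rad/s): [2.79, 2.79, 3.14, 3.14, 3.14, 3.14].

### API

Orientations are given as a unit quaternion [x, y, z, w].
In Python, from station import state, vision, r gives the robot as it stands.
- The arm moves only by the shell command python3 -m crank 'ROWS' [OPENING]. ROWS is a JSON object of lists of equal length, an entry for each row: "travel": the shift along the tool's x, y, z each as a share of 0.4 m, from -1 to 1, a list of three; "twist": the turn about the tool's z as a share of pi/2 rad, from -1 to 1. A call has 1 to 20 rows; each row shifts and turns the commanded pose from where the row before left it, along the tool's axes as they then stand; what a row does not reach is not made up. A row lasts 1/12 s, in which the tool goes at most 41.7 mm and 7.16 degrees, less where a joint would pass 70% of its speed; a pose out of reach is approached as far as the arm can. A call with a number of a shift or a turn outside -1 to 1 is refused whole. A call with a gripper value outside its range is refused whole. OPENING is the gripper's target within -1 to 1 (shut at 1, half-way at 0, fully open at -1), set as the call begins (- or left out, the last holds). The fingers move at their own pace and stop on an object; the grip force is fixed at half the most. Time passes only in rows, so rows that do not move let the fingers close. It gives the time, the measured TCP pose, the force and the opening at its end, in the units of the state.
- state(): the state, without advancing time (a new reading comes with each control period).
- vision.snapshot(name): name is "side" or "top" or "wrist"; returns the picture (420x560x3 uint8, red, green, blue); there is no depth.
- vision.camera_model(name): a dict with "fx", "fy", "cx", "cy" (pixels), "world_from_camera" (4x4, takes a point from camera to world coordinates). Camera axes: x right, y up, looking along -z (the intrinsics and any distortion apply to the point x, -y, -z); pixel columns grow to the right and rows downward; lengths in m; the calibration is good to about 2 mm. The wrist camera is an equidistant fisheye: a pixel r from the principal point sees the ray r / f radians off the axis. A picture is of the moment at which its call begins: read the wrist's pose just before it. camera_model takes no time and is no camera call; for the wrist camera it gives the pose at the moment of the call.
- r.close_job(): hands the job in, once; it reports no verdict.
The state is a dict: "t": time; "qpos": joint angles; "joint_vel": joint speeds; "effort": joint torques, N m; "position": TCP position; "ee_rot": TCP orientation; "contact_force": force on the tool from outside, world axes, zero at the start; "torque": the same for the moment, N m; "finger_gap": finger opening in m.
Only numpy, scipy, OpenCV 4.12 (cv2) and the standard library are available. Lean on these libraries where they do the work, as an engineer would, in place of code of your own. Each camera call takes 0.05 s, during which the arm holds its last target. There are 200 camera calls.

### The job

Open the small drawer safe by its combination, left 30 then right 20: turn the dial left (counter-clockwise) until its pointer stands at 30, without overshooting, and pause there about a second; then turn it right (clockwise), past zero, to 20 on the other side and pause again, and then pull the drawer out most of the way by its bar handle and let go. Each rib on the plate round the dial counts ten, from the broad zero rib; do not pull the drawer before the combination is set, and leave the flux bottle, the tape roll and the screwdriver where they are.

Things in the scene. Friction and masses are not known exactly. Their poses are not given: they have to be found in the camera images.
- safe: grey painted steel box, 150 x 150 mm in plan and 120 mm high, fixed to the bench; origin at the centre of its underside on the bench, z up. Its own +x side bears the zero rib and is turned away from the robot (give or take 0.35 rad); its own -y side is the drawer front, to the robot's right. A dial lies in the middle of its top
- zero_rib (a point): middle of the broad, long black zero rib on the aluminium plate round the dial, 52 mm from the dial's axis along the safe's +x, 124 mm above the bench. Further ribs, thinner and shorter, 2 mm high, stand round the dial every 15 degrees up to 90 degrees to either side; each counts ten more: the third rib on the left is left 30, the second on the right is right 20
- dial_grip (a point): point on the dial's upright axis, 148.5 mm above the bench, inside its black bar grip. The grip is 14 mm wide and 60 mm long (34 mm from the axis away from the pointer, 26 mm towards it), 129.5 to 159.5 mm above the bench, on a knurled steel disc 84 mm across. The point's x axis runs along the bar towards the pointer. Take the bar across its 14 mm width from above
- dial_pointer (a point): outer end of the white pointer line on the dial's disc, 41 mm from its axis, 130.5 mm above the bench; a second white line in the same direction lies on top of the bar grip. The pointer turns with the dial and shows the number on the ribs
- dial (a joint): dial angle, rad: 0 with the pointer at the zero rib, positive to the left (counter-clockwise from above); left 30 is +0.785, right 20 is -0.524; stops at -1.2 and +1.2; stays where left (friction 0.08 N m). Real lock: the drawer comes free only if each number was met within about 6 degrees, the first from the right. After an overshoot turn right to the stop and do both numbers again
- drawer_handle (a point): middle of the drawer's round steel bar handle, 12 mm thick and 104 mm long, level, along the safe's x, 116 mm above the bench (4 mm below the safe's top). With the drawer shut it lies 119 mm from the safe's middle along the safe's -y. The bar's middle line stands 36 mm off the drawer front, on two thin arms 45 mm to either side; take it from above at its middle
- drawer (a joint): how far the drawer is out, in m: 0 shut, 0.075 at its stop; it slides along the safe's own -y (to the robot's right), runs with 1.5 N of friction and stays where it is left. Locked, it has about 2 mm of play
- ref_board: circuit board, 74 x 73 x 17 mm, loose on the floor of the drawer; rides along; origin at the middle of its underside
- flux_bottle: white needle bottle with red cap, 35 mm across and 104 mm high, standing loose behind and right of the safe; origin at the middle of its underside; leave alone
- masking_tape: roll of pale tape lying flat, 96 mm across and 18 mm high, right of the safe, in front of the test jig; origin at the middle of its underside; leave alone
- screwdriver: red-handled screwdriver lying flat, 170 mm long, 23 mm wide, left of the safe; origin at the middle of its underside; leave alone

How it is judged:
On the way, in this order (a step that is already met when the one before it is completed fails the run):
1. the dial stands still at left 30 (within 6 degrees) with the drawer shut (value of joint dial between 0.68 and 0.89 rad and value of joint drawer below 0.008 m), for 0.4 s.
2. the dial stands at right 20 (within 6 degrees) with the drawer still shut (value of joint dial between -0.629 and -0.419 rad and value of joint drawer below 0.008 m), for 0.4 s.
At the end, for the whole second after the job is handed in: the drawer is out by at least 50 mm of its 75 mm and at rest; the bystanders have not been moved by more than 30 mm (value of joint drawer above 0.05 m and not (velocity of joint drawer above 0.01 m/s) and not (velocity of joint drawer below -0.01 m/s)); the robot touches nothing.
It fails at once if the flux bottle is knocked over or shifted by more than 30 mm (distance of flux_bottle from where it was at the start of the episode above 0.03 m or angle between flux_bottle's own z axis and vertical above 0.5 rad).
It fails at once if the tape roll is shifted by more than 30 mm (distance of masking_tape from where it was at the start of the episode above 0.03 m).
It fails at once if the screwdriver is shifted by more than 30 mm (distance of screwdriver from where it was at the start of the episode above 0.03 m).
It also fails if it takes over 51 s, if anything falls off the work surface, if the arm or the gripper's body presses on something with over 40 N, if the wrist force passes 120 N, or if a joint passes its speed limit or range.

## Working session

There is one attempt and no reset: what is moved stays moved. The work goes in short steps, Python scripts to look and compute and a shell command to move; the robot and the scene stay as the last step left them, time stands still between calls to the robot, and variables do not carry over. Pictures are saved under pics/ and viewed, on a budget of 10 in all, crops included, one or two more only if the job needs it, and the job is handed in when it is done.

```bash
mkdir -p pics; ls
python3 - <<'E'
from station import state, vision, r
import cv2,numpy as np
s=state();print(s)
for n in("top","side"):
    im=vision.snapshot(n);cv2.imwrite(f"pics/{n}0.png",im[...,::-1]);m=vision.camera_model(n);print(n,m)
E
```

```text
pics
{'t': 0.0, 'qpos': array([-1.28349424e+00,  5.28492597e-01,  1.43387705e+00, -1.00281252e-06,
        1.18140483e+00, -1.78499301e-01]), 'joint_vel': array([ 5.63721998e-05,  5.82389347e-04, -1.25621427e-04,  3.36973281e-04,
        1.13408208e-04, -9.62856588e-04]), 'effort': array([ 3.89299294e-04, -4.40039563e+01, -1.76594871e+01,  6.32791780e-02,
        5.82944811e-02, -1.56712913e-04]), 'position': array([ 0.28052987, -0.55769497,  0.22156343]), 'ee_rot': array([ 9.73000384e-01,  2.30800915e-01, -5.97809393e-05, -1.08927475e-03]), 'contact_force': array([-0.01337944, -0.51431478, -0.28664095]), 'torque': array([-0.01787021, -0.01867326,  0.0783181 ]), 'finger_gap': 0.08718105451161298}
top {'fx': 399.22412850518646, 'fy': 399.22412850518646, 'cx': 284.5426928211414, 'cy': 211.80924623055142, 'world_from_camera': array([[-0.01522373,  0.99672803, -0.07938183,  0.47185324],
       [-0.99987555, -0.01484691,  0.00533508,  0.13363661],
       [ 0.00413905,  0.07945318,  0.99683001,  1.10222987],
       [ 0.        ,  0.        ,  0.        ,  1.        ]])}
side {'fx': 384.9478823628949, 'fy': 384.9478823628949, 'cx': 279.18741016548097, 'cy': 216.04131583683164, 'world_from_camera': array([[-0.97569882, -0.08842765,  0.20048031,  0.72399111],
       [ 0.21781298, -0.49104878,  0.84346227,  0.9762608 ],
       [ 0.02386023,  0.86663236,  0.49837641,  0.60489378],
       [ 0.        ,  0.        ,  0.        ,  1.        ]])}
```

View pics/top0.png

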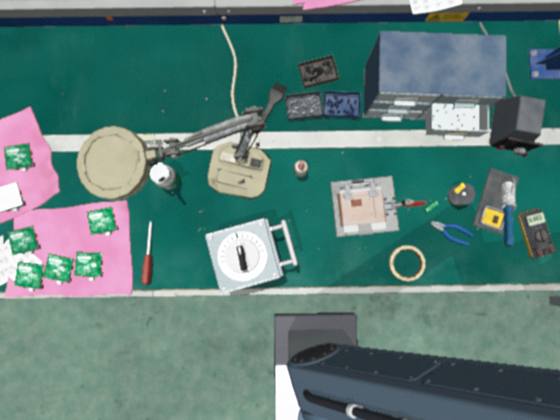

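View pics/side0.png

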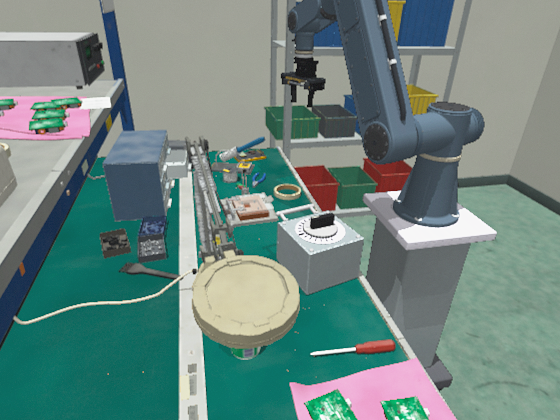

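The top view shows the safe at about (244,253), its dial at (241,255) and the handle bar at about (289,245). The tape is at (407,263), the screwdriver at (149,255), the bottle at (301,169), and the lamp stands left of and behind the safe. I'll enlarge the safe.

```bash
cat > h.py <<'E'
import numpy as np,cv2
from station import state,vision,r
from scipy.spatial.transform import Rotation as R
def cast(m,u,v,z):
    W=m["world_from_camera"];d=W[:3,:3]@np.array([(u-m["cx"])/m["fx"],-(v-m["cy"])/m["fy"],-1]);o=W[:3,3]
    return o+d*(z-o[2])/d[2]
E
python3 - <<'E'
import cv2
im=cv2.imread("pics/top0.png")[205:305,195:305]
cv2.imwrite("pics/crop.png",cv2.resize(im,None,fx=6,fy=6,interpolation=cv2.INTER_CUBIC))
E
```

```text
(no output)
```

View pics/crop.png

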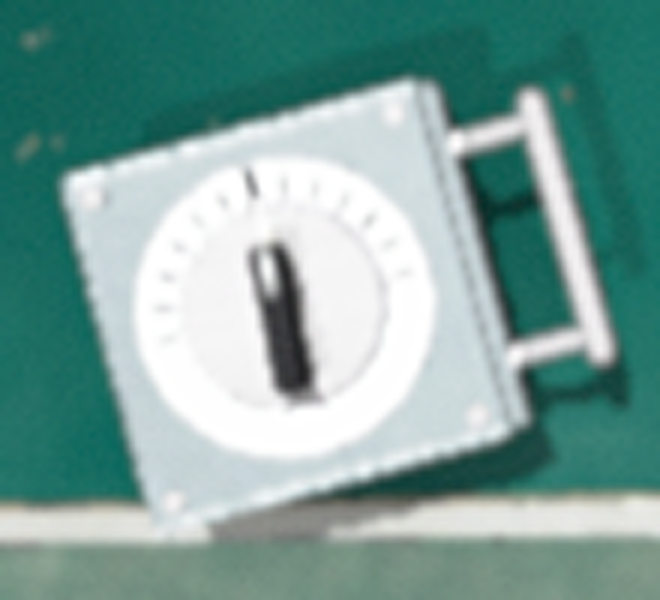

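The crop shows the zero rib at (251,183), the plate centre near (285,307), the bar top running from (265,247) to (297,388), and the handle from (533,93) to (602,360).

Run:
```python
from h import *
m=vision.camera_model("top")
c=lambda a,b,z:cast(m,(a+.5)/6-.5+195,(b+.5)/6-.5+205,z)
P=c(285,307,.124);Z=c(251,183,.124)
cor=[c(*q,.12) for q in((65,180),(425,80),(520,428),(160,527))]
print("plate",P,"zero",Z,np.linalg.norm((Z-P)[:2]))
print("corner mean",np.mean(cor,0),[np.linalg.norm(cor[i]-cor[i-1]) for i in range(4)])
d=cor[1]+cor[0]-cor[2]-cor[3];print("yaw corners",np.arctan2(d[1],d[0]),"zero",np.arctan2(*(Z-P)[[1,0]]))
h1,h2=c(533,93,.116),c(602,360,.116);d=h1-h2;print("handle",(h1+h2)/2,np.linalg.norm(d),np.arctan2(d[1],d[0]))
b1,b2=c(265,247,.1595),c(297,388,.1595);d=b1-b2;print("bar",b1,b2,np.linalg.norm(d),np.arctan2(d[1],d[0]))
yaw=.25;x=np.array([np.cos(yaw),np.sin(yaw)]);print("handle pred",P[:2]+.119*np.array([x[1],-x[0]]))
s=state();print(R.from_quat(s["ee_rot"]).as_matrix().round(3))
```

```text
plate [0.44394174 0.23344226 0.124     ] zero [0.49441539 0.24695202 0.124     ] 0.05225039323267043
corner mean [0.44553494 0.23074892 0.12      ] [np.float64(0.1459581293203094), np.float64(0.15273115956501188), np.float64(0.14690841628828302), np.float64(0.15091562205576675)]
yaw corners 0.2604878715308906 zero 0.2615292622399109
handle [0.47503968 0.11817523 0.116     ] 0.11288806977091807 0.2375272193598921
bar [0.46846322 0.23749702 0.1595    ] [0.41345327 0.22535374 0.1595    ] 0.056334307217730806 0.21726267934845875
handle pred [0.47338281 0.11814168]
[[ 0.893  0.449 -0.001]
 [ 0.449 -0.893  0.002]
 [ 0.    -0.002 -1.   ]]
```

```bash
cat >> h.py <<'E'
def az(): 
    x=R.from_quat(state()["ee_rot"]).as_matrix()[:,0]; return np.arctan2(x[1],x[0])
def go(p,a=None,p0=None):
    "total shares to reach p (before any twist), and twist share to azimuth a"
    s=state();M=R.from_quat(s["ee_rot"]).as_matrix()
    d=M.T@(np.array(p)-(s["position"] if p0 is None else np.array(p0)))/.4
    print("t",round(s["t"],2),"pos",s["position"].round(4),"az",round(az(),4),"travel",d.round(4),"twist",None if a is None else round((az()-a)/(np.pi/2),4))
E
python3 - <<'E'
from h import *
go([.43,-.12,.24]);go([.444,.232,.24],.22,p0=[.43,-.12,.24])
# lamp head triangulation
mt,ms=vision.camera_model("top"),vision.camera_model("side")
for z in np.arange(.1,.6,.1):print(round(z,1),cast(mt,113,162,z)[:2].round(3),cast(ms,246,288,z)[:2].round(3))
E
```

```text
t 0.1 pos [ 0.2805 -0.5578  0.2217] az 0.4658 travel [ 0.8254 -0.8101 -0.044 ] twist None
t 0.1 pos [ 0.2805 -0.5578  0.2217] az 0.4658 travel [ 0.4265 -0.7705  0.0017] twist 0.1565
0.1 [0.685 0.562] [0.648 0.389]
0.2 [0.664 0.519] [0.663 0.505]
0.3 [0.642 0.476] [0.678 0.622]
0.4 [0.621 0.434] [0.693 0.738]
0.5 [0.6   0.391] [0.708 0.854]
```

```bash
python3 -m crank '{"travel":[[0.0688,-0.0675,-0.0037],[0.0688,-0.0675,-0.0037],[0.0688,-0.0675,-0.0037],[0.0688,-0.0675,-0.0037],[0.0688,-0.0675,-0.0037],[0.0688,-0.0675,-0.0037],[0.0688,-0.0675,-0.0037],[0.0688,-0.0675,-0.0037],[0.0688,-0.0675,-0.0037],[0.0688,-0.0675,-0.0037],[0.0688,-0.0675,-0.0037],[0.0688,-0.0675,-0.0037]],"twist":[0,0,0,0,0,0,0,0,0,0,0,0]}' -1
python3 -m crank '{"travel":[[0.0474,-0.0856,0],[0.0474,-0.0856,0],[0.0474,-0.0856,0],[0.0474,-0.0856,0],[0.0474,-0.0856,0],[0.0474,-0.0856,0],[0.0474,-0.0856,0],[0.0474,-0.0856,0],[0.0474,-0.0856,0],[0,0,0],[0,0,0],[0,0,0],[0,0,0]],"twist":[0,0,0,0,0,0,0,0,0,0.078,0.078,0,0]}'
python3 - <<'E'
from h import *
go([.444,.232,.24],.22)
m=vision.camera_model("wrist");print(m);im=vision.snapshot("wrist");cv2.imwrite("pics/w1.png",im[...,::-1]);np.save("w1.npy",m["world_from_camera"])
E
```

```text
t: 1.1
position: [0.4302, -0.1186, 0.2403]
ee_rot: [0.973, 0.231, -0.0, -0.0]
contact_force: [-0.3, -0.8, -0.4]
finger_gap: 0.0871
t: 2.18
position: [0.4439, 0.2315, 0.24]
ee_rot: [0.994, 0.112, -0.0, 0.0]
contact_force: [0.4, 0.1, -0.2]
finger_gap: 0.0871
t 2.18 pos [0.4439 0.2315 0.24  ] az 0.2243 travel [ 0.0005 -0.0013 -0.0001] twist 0.0027
{'fx': 325.19226210127806, 'fy': 325.19226210127806, 'cx': 279.0236241792543, 'cy': 208.22290423811117, 'world_from_camera': array([[ 2.21492170e-01,  9.32220534e-01,  2.86192408e-01,
         5.22062034e-01],
       [-9.75161684e-01,  2.11451619e-01,  6.59386320e-02,
         2.49670214e-01],
       [ 9.53498609e-04, -2.93688761e-01,  9.55900624e-01,
         4.01282778e-01],
       [ 0.00000000e+00,  0.00000000e+00,  0.00000000e+00,
         1.00000000e+00]])}
```

View pics/w1.png

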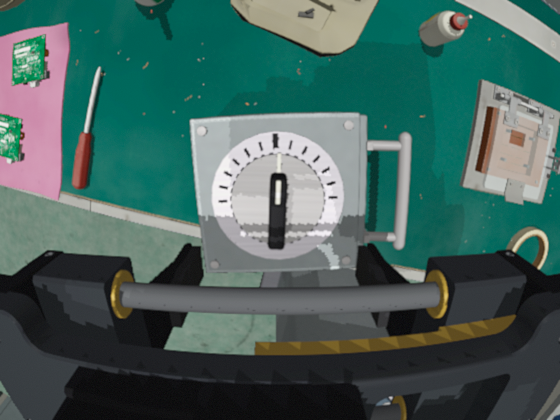

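The wrist view shows the whole dial: zero rib near (276,140), pointer end near (278,155), bar from (278,175) to (276,247), and handle from (405,135) to (400,247). I'll zoom in on the dial to get accurate figures.

Run:
```python
import cv2
im=cv2.imread("pics/w1.png")[125:265,205:355]
cv2.imwrite("pics/w1c.png",cv2.resize(im,None,fx=4,fy=4,interpolation=cv2.INTER_CUBIC))
```

```text
(no output)
```

View pics/w1c.png

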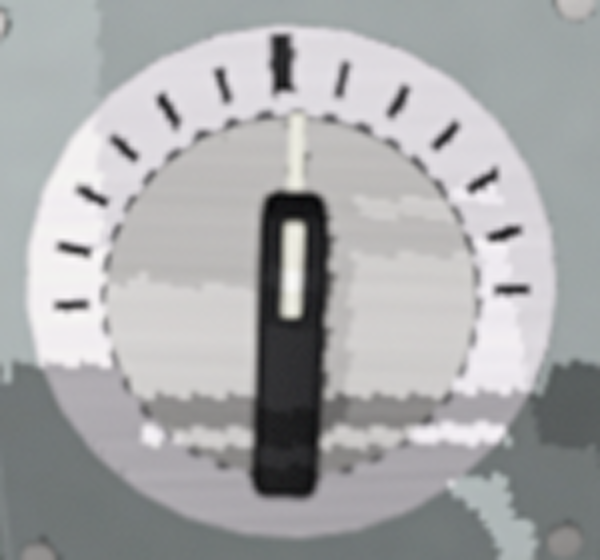

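Crop pixels: zero rib (281,63), ±90° ribs (71,305) and (512,290), pointer tip (297,114), white line on the bar (294,222) to (292,318).

```bash
cat >> h.py <<'E'
def wcast(m,u,v,z,W=None):
    W=m["world_from_camera"] if W is None else W
    a,b=(u-m["cx"])/m["fx"],(v-m["cy"])/m["fy"];t=np.hypot(a,b);k=np.sin(t)/t
    d=W[:3,:3]@np.array([a*k,-b*k,-np.cos(t)]);o=W[:3,3];return o+d*(z-o[2])/d[2]
E
python3 - <<'E'
from h import *
m=vision.camera_model("wrist");W=np.load("w1.npy")
f=lambda a,b,z:wcast(m,(a+.5)/4-.5+205,(b+.5)/4-.5+125,z,W)
Z,L,Rr,P,a,b=f(281,63,.124),f(71,305,.124),f(512,290,.124),f(297,114,.1305),f(294,222,.1595),f(292,318,.1595)
an=lambda d:np.arctan2(d[1],d[0])
C=(L+Rr)/2;print("C",C,"ribspan",np.linalg.norm(L-Rr),"yawLR",an(L-Rr)-np.pi/2,"yawZ",an(Z-C),np.linalg.norm(Z-C))
print("P",P,np.linalg.norm((P-C)[:2]),an(P-C)," line",a,b,an(a-b),"offs",an(a-C))
h1,h2=wcast(m,404,138,.116,W),wcast(m,400,246,.116,W);print("handle",h1,h2,(h1+h2)/2,np.linalg.norm(h1-h2),an(h1-h2))
E
```

```text
C [0.4471208  0.23387507 0.124     ] ribspan 0.09852499937351626 yawLR 0.25826335213876117 yawZ 0.26326571423024264 0.05175530476318533
P [0.48793161 0.24178063 0.1305    ] 0.04156945384796787 0.19134257871176089  line [0.47129375 0.23860253 0.1595    ] [0.45267286 0.2347845  0.1595    ] 0.20223698343415003 offs 0.19313073694770658
handle [0.52773654 0.13310101 0.116     ] [0.42480814 0.10256989 0.116     ] [0.47627234 0.11783545 0.116     ] 0.10736109136759064 0.2883574871463559
```

```bash
python3 -m crank '{"travel":[[0.006,-0.0025,0.0525],[0,0,0.0525],[0,0,0.0525],[0,0,0.0525],[0,0,0.0525],[0,0,0]],"twist":[0.017,0,0,0,0,0]}' -1
python3 -m crank '{"travel":[[0,0,0],[0,0,0],[0,0,0],[0,0,0],[0,0,0],[0,0,0],[0,0,0],[0,0,0],[0,0,0],[0,0,0]],"twist":[0,0,0,0,0,0,0,0,0,0]}' 1
python3 -c "
from h import *
go([.446,.233,.135],.197);print(state()['torque'])"
```

```text
t: 2.73
position: [0.4439, 0.2313, 0.1321]
ee_rot: [0.995, 0.097, -0.004, 0.001]
contact_force: [-0.7, -0.4, -0.1]
finger_gap: 0.0871
t: 3.57
position: [0.4464, 0.2329, 0.1353]
ee_rot: [0.995, 0.097, -0.0, -0.0]
contact_force: [0.2, -0.4, -0.1]
finger_gap: 0.0285
t 3.57 pos [0.4464 0.2329 0.1353] az 0.1941 travel [-0.0009 -0.0004  0.0008] twist -0.0018
[0.03972104 0.05134335 0.01330445]
```

```bash
python3 -m crank '{"travel":[[0,0,0],[0,0,0],[0,0,0],[0,0,0],[0,0,0],[0,0,0]],"twist":[0,0,0,0,0,0]}' 1
python3 -c "
from h import *
go([.446,.233,.135],.26+.785);print(state()['torque'])"
```

```text
t: 4.07
position: [0.4463, 0.2337, 0.1353]
ee_rot: [0.995, 0.097, -0.0, -0.001]
contact_force: [-1.2, 5.4, -0.8]
finger_gap: 0.0138
t 4.07 pos [0.4463 0.2337 0.1353] az 0.1934 travel [-0.001   0.0015  0.0007] twist -0.5422
[ 0.91845395  0.16444689 -0.05748989]
```

```bash
python3 -m crank '{"travel":[[0,0.002,0],[0,0,0],[0,0,0],[0,0,0],[0,0,0],[0,0,0],[0,0,0],[0,0,0],[0,0,0],[0,0,0],[0,0,0],[0,0,0],[0,0,0],[0,0,0],[0,0,0],[0,0,0],[0,0,0]],"twist":[-0.03,-0.042,-0.042,-0.042,-0.042,-0.042,-0.042,-0.042,-0.042,-0.042,-0.042,-0.03,-0.02,-0.01,-0.01,0,0]}'
python3 - <<'E'
from h import *
go([.446,.233,.135],.26+.785);print(state()['torque'])
m=vision.camera_model("wrist");im=vision.snapshot("wrist");np.save("w2.npy",m["world_from_camera"])
cv2.imwrite("pics/w2.png",im[...,::-1])
# expected pixels not needed; crop on dial
cv2.imwrite("pics/w2c.png",cv2.resize(im[100:270,180:380,::-1],None,fx=3.5,fy=3.5,interpolation=cv2.INTER_CUBIC))
E
```

```text
t: 5.48
position: [0.4468, 0.2329, 0.1353]
ee_rot: [0.875, 0.484, 0.001, -0.001]
contact_force: [-0.7, 5.4, -1.7]
finger_gap: 0.0136
t 5.48 pos [0.4468 0.2329 0.1353] az 1.0104 travel [-0.0009 -0.0017  0.0007] twist -0.022
[ 0.91397638  0.08263342 -0.04283882]
```

View pics/w2c.png

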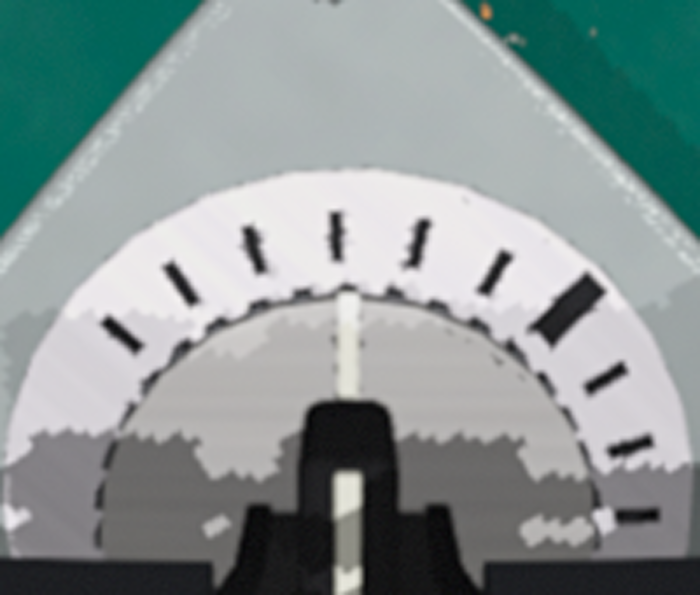

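The pointer at (347,295) stands about 2° short of the third rib at (337,236), so it is within tolerance. I'll nudge it 0.025 rad further left and pause.

```bash
python3 -m crank '{"travel":[[0,0,0],[0,0,0],[0,0,0],[0,0,0],[0,0,0],[0,0,0],[0,0,0],[0,0,0],[0,0,0],[0,0,0],[0,0,0],[0,0,0],[0,0,0],[0,0,0],[0,0,0]],"twist":[-0.016,0,0,0,0,0,0,0,0,0,0,0,0,0,0]}'
python3 -c "
from h import *
go([.446,.233,.135],.26-.524);print(state()['torque'],state()['qpos'])"
```

```text
t: 6.78
position: [0.4468, 0.2329, 0.1353]
ee_rot: [0.869, 0.495, 0.001, -0.0]
contact_force: [-0.1, 4.6, -1.2]
finger_gap: 0.0139
t 6.78 pos [0.4468 0.2329 0.1353] az 1.0357 travel [-0.0009 -0.0018  0.0007] twist 0.8274
[0.86026595 0.00632479 0.0181322 ] [2.57678752e-01 4.98666402e-01 1.81909137e+00 1.71214082e-03
 8.22877434e-01 7.91629324e-01]
```

```bash
python3 -m crank '{"travel":[[0,0,0],[0,0,0],[0,0,0],[0,0,0],[0,0,0],[0,0,0],[0,0,0],[0,0,0],[0,0,0],[0,0,0],[0,0,0],[0,0,0],[0,0,0],[0,0,0],[0,0,0],[0,0,0],[0,0,0],[0,0,0],[0,0,0],[0,0,0]],"twist":[0.02,0.05,0.05,0.05,0.05,0.05,0.05,0.05,0.05,0.05,0.05,0.05,0.05,0.05,0.05,0.05,0.03,0.01,0.01,0]}'
python3 - <<'E'
from h import *
go([.446,.233,.135],.26-.524);print(state()['torque'])
im=vision.snapshot("wrist")
cv2.imwrite("pics/w3c.png",cv2.resize(im[100:270,180:380,::-1],None,fx=3.5,fy=3.5,interpolation=cv2.INTER_CUBIC))
E
```

```text
t: 8.45
position: [0.4463, 0.2341, 0.1353]
ee_rot: [0.992, -0.126, -0.0, -0.002]
contact_force: [-1.4, 9.5, -1.1]
finger_gap: 0.0139
t 8.45 pos [0.4463 0.2341 0.1353] az -0.2535 travel [0.     0.0028 0.0007] twist 0.0067
[ 1.56222929  0.34240441 -0.02073329]
```

View pics/w3c.png

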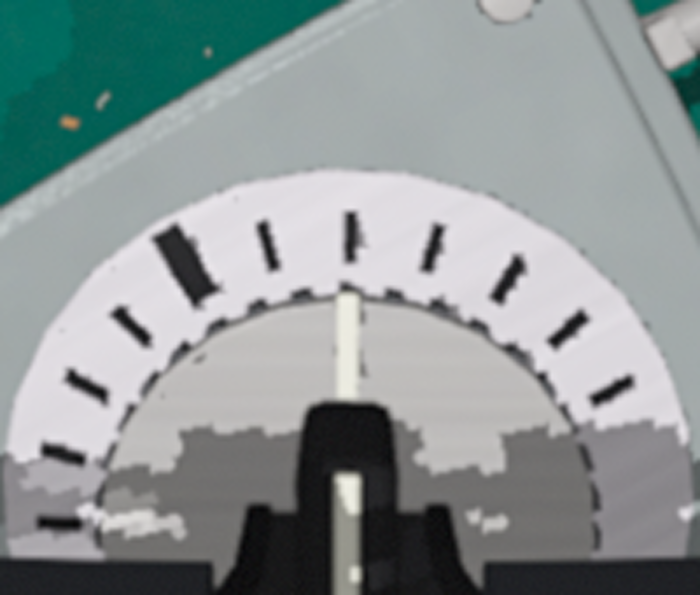

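The pointer (347,295) lines up with the second right rib (351,237). Next I pause, let go of the dial, lift, and work out the way to the handle with a narrow opening of about 28 mm, so the inner finger clears the safe.

```bash
python3 -m crank '{"travel":[[0,0,0],[0,0,0],[0,0,0],[0,0,0],[0,0,0],[0,0,0],[0,0,0],[0,0,0],[0,0,0],[0,0,0],[0,0,0],[0,0,0],[0,0,0]],"twist":[0,0,0,0,0,0,0,0,0,0,0,0,0]}'
python3 -m crank '{"travel":[[0,0,0],[0,0,0],[0,0,0],[0,0,0],[0,0,0],[0,0,0],[0,0,-0.04],[0,0,-0.06],[0,0,-0.06],[0,0,0],[0,0,0]],"twist":[0,0,0,0,0,0,0,0,0,0,0]}' 0.36
python3 -c "
from h import *
print(state()['finger_gap']);go([.476,.118,.199],.26)"
```

```text
t: 9.58
position: [0.4463, 0.2341, 0.1353]
ee_rot: [0.992, -0.126, -0.0, -0.002]
contact_force: [-1.2, 8.9, -1.5]
finger_gap: 0.0139
t: 10.5
position: [0.4476, 0.2322, 0.2006]
ee_rot: [0.992, -0.126, 0.002, -0.001]
contact_force: [-0.3, -0.1, -0.8]
finger_gap: 0.0282
0.028216500011401833
t 10.5 pos [0.4476 0.2322 0.2006] az -0.2521 travel [0.14   0.2587 0.004 ] twist -0.326
```

```bash
python3 -m crank '{"travel":[[0.035,0.0647,0.001],[0.035,0.0647,0.001],[0.035,0.0647,0.001],[0.035,0.0647,0.001],[0,0,0],[0,0,0],[0,0,0],[0,0,0],[0,0,0],[0,0,0],[0,0,0]],"twist":[0,0,0,0,-0.065,-0.065,-0.065,-0.065,-0.066,0,0]}'
python3 - <<'E'
from h import *
go([.476,.118,.100],.26)
m=vision.camera_model("wrist");im=vision.snapshot("wrist");np.save("w4.npy",m["world_from_camera"])
cv2.imwrite("pics/w4.png",im[...,::-1])
E
```

```text
t: 11.42
position: [0.4742, 0.1177, 0.1967]
ee_rot: [0.992, 0.128, -0.001, -0.0]
contact_force: [0.5, 0.2, 0.2]
finger_gap: 0.0278
t 11.42 pos [0.4742 0.1177 0.1967] az 0.2572 travel [0.005  0.0006 0.2418] twist -0.0018
```

View pics/w4.png

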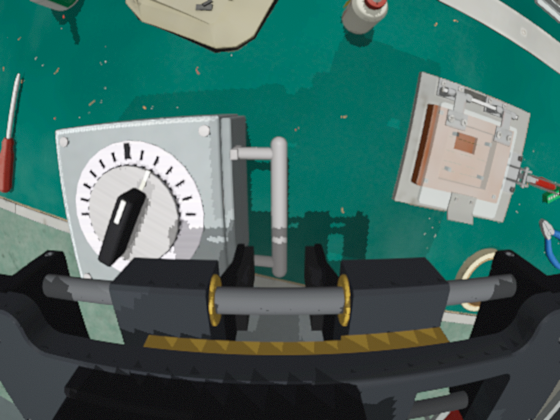

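The handle (279,145) to (280,270) sits midway between the fingers (about columns 240 and 318), and the dial still shows right 20. I'll go down and grip it.

```bash
python3 -m crank '{"travel":[[0.004,0,0.048],[0,0,0.048],[0,0,0.048],[0,0,0.048],[0,0,0.048],[0,0,0],[0,0,0]],"twist":[0,0,0,0,0,0,0]}' 0.36
python3 -m crank '{"travel":[[0,0,0],[0,0,0],[0,0,0],[0,0,0],[0,0,0],[0,0,0],[0,0,0]],"twist":[0,0,0,0,0,0,0]}' 1
python3 -c "
from h import *
print(state()['torque']);go([.476+.07*np.sin(.26),.118-.07*np.cos(.26),.100],.26)"
```

```text
t: 12.05
position: [0.4757, 0.1183, 0.1009]
ee_rot: [0.992, 0.129, -0.002, -0.0]
contact_force: [1.1, -0.3, 1.1]
finger_gap: 0.028
t: 12.63
position: [0.4773, 0.1184, 0.1027]
ee_rot: [0.992, 0.13, 0.001, 0.0]
contact_force: [-0.0, -0.1, 6.7]
finger_gap: 0.0107
[ 0.06522184  0.09997282 -0.0281557 ]
t 12.63 pos [0.4773 0.1184 0.1027] az 0.2598 travel [-0.0034  0.1752  0.0068] twist -0.0001
```

```bash
python3 -m crank '{"travel":[[0,0.01,0],[0,0.014,0],[0,0.018,0],[0,0.018,0],[0,0.018,0],[0,0.018,0],[0,0.018,0],[0,0.018,0],[0,0.018,0],[0,0.014,0],[0,0.008,0],[0,0,0],[0,0,0]],"twist":[0,0,0,0,0,0,0,0,0,0,0,0,0]}'
python3 - <<'E'
from h import *
go([.476+.07*np.sin(.26),.118-.07*np.cos(.26),.100],.26)
im=vision.snapshot("top")
cv2.imwrite("pics/top5.png",cv2.resize(im[120:320,100:380,::-1],None,fx=2.8,fy=2.8,interpolation=cv2.INTER_CUBIC))
E
```

```text
t: 13.72
position: [0.4953, 0.0511, 0.1027]
ee_rot: [0.992, 0.13, 0.001, 0.001]
contact_force: [-0.4, -1.6, 4.8]
finger_gap: 0.0111
t 13.72 pos [0.4953 0.0511 0.1027] az 0.2599 travel [-0.0036  0.0009  0.0068] twist -0.0001
```

View pics/top5.png

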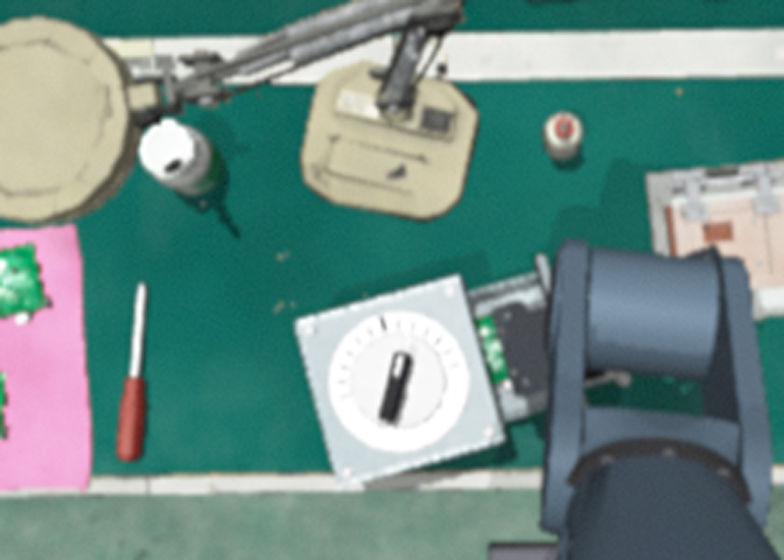

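The drawer is open with the board showing at (495,345), the pull was about 69 mm at 1.6 N, and the bottle and screwdriver are in place. Now I release and lift.

```bash
python3 -m crank '{"travel":[[0,0,0],[0,0,0],[0,0,0],[0,0,0],[0,0,0],[0,0,0],[0,0,-0.03],[0,0,-0.06],[0,0,-0.08],[0,0,-0.08],[0,0,-0.08],[0,0,-0.06],[0,0,0],[0,0,0],[0,0,0],[0,0,0]],"twist":[0,0,0,0,0,0,0,0,0,0,0,0,0,0,0,0]}' 0.36
python3 - <<'E'
from h import *
m=vision.camera_model("wrist");im=vision.snapshot("wrist");cv2.imwrite("pics/w6.png",im[...,::-1]);np.save("w6.npy",m["world_from_camera"]);s=state();print(s["contact_force"],abs(s["joint_vel"]).max())
E
```

```text
t: 15.1
position: [0.493, 0.052, 0.2562]
ee_rot: [0.992, 0.13, -0.002, -0.0]
contact_force: [0.2, 0.9, -0.3]
finger_gap: 0.0277
[ 0.01470926 -0.13769443  0.2878331 ] 0.0078783507304997
```

View pics/w6.png

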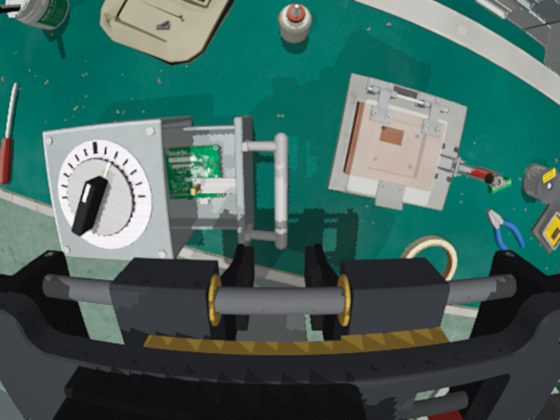

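The wrist view shows the drawer still out, with the handle from (281,140) to (282,245), the board inside, the bottle upright and the tape in place. The gripper is clear of everything, so I'm handing in.

Run:
```python
from h import *
m=vision.camera_model("wrist");W=np.load("w6.npy");h=(wcast(m,281,140,.116,W)+wcast(m,282,243,.116,W))/2
print("handle",h,"out",np.linalg.norm(h[:2]-[.476,.118]))
print(r.close_job())
```

```text
handle [0.49537007 0.05047809 0.116     ] out 0.07024534363893212
the job is handed in; nothing more can be done
None
```

The safe is open and the job was handed in at about 15 s of the 51 s allowed. No verdict is reported, so this rests on my own checks.

- **Combination:** I turned the dial left to 30; the close-up showed it about 2° short, so I nudged it 0.025 rad further and paused just over a second. I did not take another picture after that nudge. I then turned it right past zero to 20, where the picture showed the pointer on the second right rib, and paused again.
- **Drawer:** After releasing the dial I gripped the handle and pulled about 69 mm, then let go and lifted clear. The last wrist picture puts the handle about 70 mm out, against the 50 mm needed.
- **Robot and bystanders:** At the end the contact force was about 0.3 N and the arm was still. In the last pictures the flux bottle, tape roll and screwdriver look untouched, but I did not measure their positions.

Wherever I measured something twice, the results agreed to within about 3 mm in position. The one spread was in the handle's direction, 0.24 rad in one view and 0.29 rad in the other. I used 0.26 rad, taken from the safe's corners and ribs.

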